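# Put three ink scrapers back into their own sprung blade clips

### The arm

A 6-joint arm with a two-finger parallel gripper is mounted at the origin on a cart in front of the work surface, level with it; the furniture and walls round the work are solid. World frame = base frame: x ahead of the robot, y to its left, z up, the work surface at z = 0. Lengths are in m, angles in rad, forces in N, time in s.
With the tool pointing down it reaches from about 0.275 to 0.725 m from the base axis. Payload 5.6 kg.
Tool frame: the origin (TCP) lies on the centre line of the jaws, within the pads' length; the fingertips stand 25 mm ahead of it and the grasp point (between the pads) lies 6 mm ahead of it; z points along the fingers, x is the direction in which the jaws open and shut, and the axes are right-handed (so a half turn about z gives the same grasp; the last joint's range is limited). The gripper opens to 85 mm and grips with 20 to 120 N. Pads are 22 mm wide; open, the fingers measure 114 mm over their backs; the gripper's body (76 mm by 85 mm) begins 54 mm behind the grasp point. The pads swing forward as they close: fully open they stand 13 mm farther back than shut.
Start: joints at [-1.065, 0.255, 0.108, 0, -1.424, -0.285], TCP at [0.12, -0.537, 0.256] pointing down, gripper open.
Joint ranges: [-2.95, 2.95], [-1.21, 1.97], [-1.09, 1.5], [-2.87, 1.71], [-2.94, -0.07], [-3.05, 3.05]. Speed limits (rad/s): [2.57, 2.57, 3.14, 3.14, 3.14, 3.14].

### API

Orientations are given as a rotation vector (axis times angle).
In Python, from rig import readout, imaging, env gives the robot as it stands. The module is installed in compiled form; this text tells all that it offers.
- The arm moves only by the tool play_rows, never from a script. Its argument "commands" is a list of rows, each a list of 7 numbers: the opening, from 0 (shut) to 1 (fully open), then the shift along the tool's x, y, z in mm, then the turn, a rotation vector about the tool's x, y, z in rad. A call has 1 to 12 rows; each row is the pose to reach, as a shift and turn from the pose measured when the call began, along the tool's axes at that moment; what a row does not reach only later rows make up. A row lasts 1/12 s, in which the tool goes at most 41.7 mm and 7.16 degrees, less where a joint would pass 70% of its speed; a pose out of reach is approached as far as the arm can. A call with a gripper value outside its range is refused whole. The fingers move at their own pace and stop on an object; the grip force is fixed at half the most. Time passes only in rows, so rows that repeat a pose let the fingers close. It gives the time, the measured TCP pose, the force and the opening at its end, in the units of the state.
- readout.state(): the state, without advancing time (a new reading comes with each control period).
- imaging.capture(name): name is "scene" or "top"; returns the picture (400x640x3 uint8, blue, green, red); there is no depth.
- imaging.calibration(name): a dict with "fov_y" (degrees; the focal length in pixels is half the picture's height over the tangent of half this angle, whatever the lens; pixels are square), "cx", "cy" (the principal point, pixels), "dist_coeffs" ([k1, k2, p1, p2, k3] as OpenCV has them; the pictures are not rectified), "world_from_camera" (4x4, takes a point from camera to world coordinates). Camera axes: x right, y down, z forward; pixel columns grow to the right and rows downward; lengths in m; the calibration is good to about 2 mm. A picture is of the moment at which its call begins. calibration takes no time and is no camera call.
- env.finish_job(): hands the job in, once; it reports no verdict.
The state is a dict: "time_s": time; "joint_positions": joint angles; "qd": joint speeds; "joint_efforts": joint torques, N m; "tcp_pos": TCP position; "orientation": TCP orientation; "wrist_force": force on the tool from outside, world axes, zero at the start; "torque": the same for the moment, N m; "grip_width": finger opening in m.
Only numpy, scipy, OpenCV 4.12 (cv2) and the standard library are available. Lean on these libraries where they do the work, as an engineer would, in place of code of your own. Each camera call takes 0.05 s, during which the arm holds its last target. There are 200 camera calls.

### The job

The three ink scrapers have been put away in each other's sprung blade clips. Move each one to the clip whose jaws are as long as its blade, so that the whole edge is covered: blade pressed fully down between the jaws, centred along them, upright and let go. The longest clip is free to park a scraper in on the way and must end empty; leave the ink tins where they stand.

Things in the scene. Friction and masses are not known exactly. Their poses are not given: they have to be found in the camera images.
- scraper_40_grip (a point): narrow ink scraper, standing blade down: wooden bar handle 40 long, 20 thick, 42 high (mm) over a 3 mm steel blade 40 wide, 42 high; 84 tall in all, both ends alike. Point: centre of the handle, 63 mm above the blade's lower edge. x through the 20 mm thickness (grip across it), y along the blade, z up
- scraper_60_grip (a point): middle ink scraper, standing blade down: wooden bar handle 60 long, 20 thick, 42 high (mm) over a 3 mm steel blade 60 wide, 42 high; 84 tall in all, both ends alike. Point: centre of the handle, 63 mm above the blade's lower edge. x through the 20 mm thickness (grip across it), y along the blade, z up
- scraper_80_grip (a point): wide ink scraper, standing blade down: wooden bar handle 80 long, 20 thick, 42 high (mm) over a 3 mm steel blade 80 wide, 42 high; 84 tall in all, both ends alike. Point: centre of the handle, 63 mm above the blade's lower edge. x through the 20 mm thickness (grip across it), y along the blade, z up
- clip_40: shortest of 4 fixed sprung clips: grey base 66 x 66, steel jaws 42 long, open-ended, for blades 40 wide. Origin: centre of underside; x across the slot, y along it, z up. Over the origin a flared mouth 18 wide, 37 up, narrows to the slot (floor 8 up; handle centre 71 up when home). A blade pushed straight down (about 10 N) parts the jaws (up to 9 mm each); they centre it; 5 N pulls it out
- clip_60: second of 4 fixed sprung clips: grey base 66 x 86, steel jaws 62 long, open-ended, for blades 60 wide. Origin: centre of underside; x across the slot, y along it, z up. Over the origin a flared mouth 18 wide, 37 up, narrows to the slot (floor 8 up; handle centre 71 up when home). A blade pushed straight down (about 10 N) parts the jaws (up to 9 mm each); they centre it; 5 N pulls it out
- clip_80: third of 4 fixed sprung clips: grey base 66 x 106, steel jaws 82 long, open-ended, for blades 80 wide. Origin: centre of underside; x across the slot, y along it, z up. Over the origin a flared mouth 18 wide, 37 up, narrows to the slot (floor 8 up; handle centre 71 up when home). A blade pushed straight down (about 10 N) parts the jaws (up to 9 mm each); they centre it; 5 N pulls it out
- clip_100: longest (empty at first) of 4 fixed sprung clips: grey base 66 x 126, steel jaws 102 long, open-ended, for blades 100 wide. Origin: centre of underside; x across the slot, y along it, z up. Over the origin a flared mouth 18 wide, 37 up, narrows to the slot (floor 8 up; handle centre 71 up when home). A blade pushed straight down (about 10 N) parts the jaws (up to 9 mm each); they centre it; 5 N pulls it out
- ink_tin_0_mid (a point): tin of printing ink with a red lid, 66 mm across, 42 mm high, to be left where it stands; this point is its centre, half-way up
- ink_tin_1_mid (a point): tin of printing ink with a white lid, 66 mm across, 42 mm high, to be left where it stands; this point is its centre, half-way up
- ink_tin_2_mid (a point): tin of printing ink with a blue lid, 66 mm across, 42 mm high, to be left where it stands; this point is its centre, half-way up
Things that resemble listed ones, but are neither listed nor needed, are in the scene too. What is shaped like the part that bears scraper_40_grip but purple is not meant. Leave any green look-alike of the clip_60 alone.

How it is judged:
At the end, for the whole second after the job is handed in: Each scraper stands in the clip of its own length: blade edge within 4 mm of the slot's floor, centred within 10 mm along the jaws and 4 mm across, turned less than 0.12 rad from the slot and leaning less than 0.12 rad, at rest and released; so the longest clip is empty (z of scraper_40_grip in the frame of clip_40 between 0.066 and 0.075 m and y of scraper_40_grip in the frame of clip_40 between -0.01 and 0.01 m and x of scraper_40_grip in the frame of clip_40 between -0.004 and 0.004 m and angle between the y axis of scraper_40_grip and the y axis of clip_40, either way round below 0.12 rad and angle between each of scraper_40_grip, scraper_60_grip, scraper_80_grip's own z axis and vertical below 0.12 rad and linear speed of each of scraper_40, scraper_60, scraper_80 below 0.02 m/s and z of scraper_60_grip in the frame of clip_60 between 0.066 and 0.075 m and y of scraper_60_grip in the frame of clip_60 between -0.01 and 0.01 m and x of scraper_60_grip in the frame of clip_60 between -0.004 and 0.004 m and angle between the y axis of scraper_60_grip and the y axis of clip_60, either way round below 0.12 rad and z of scraper_80_grip in the frame of clip_80 between 0.066 and 0.075 m and y of scraper_80_grip in the frame of clip_80 between -0.01 and 0.01 m and x of scraper_80_grip in the frame of clip_80 between -0.004 and 0.004 m and angle between the y axis of scraper_80_grip and the y axis of clip_80, either way round below 0.12 rad); the robot touches nothing.
It fails at once if an ink tin is pushed more than 15 mm or tipped (distance of any of ink_tin_0_mid, ink_tin_1_mid, ink_tin_2_mid from where it was at the start of the episode above 0.015 m).
It also fails if it takes over 96 s, if anything falls off the work surface, if the arm or the gripper's body presses on something with over 40 N, if the wrist force passes 120 N, or if a joint passes its speed limit or range.

## Working session

There is one attempt and no reset: what is moved stays moved. The work goes in short steps, Python scripts to look and compute and a tool call to move; the robot and the scene stay as the last step left them, time stands still between calls to the robot, and variables do not carry over. Pictures are saved under pics/ and viewed, about 12 in all and at most 16, crops included, and the job is handed in when it is done.

Besides the shell and the picture viewer there is one more tool, called after "Call:" as name([rows], argument=value, ...), one row to a line, values as JSON. play_rows: Moves the arm, as the interface text tells. Its arguments: {"type":"object","properties":{"commands":{"type":"array","items":{"type":"array","items":{"type":"number"}}}},"required":["commands"]}

```bash
mkdir -p pics; python3 - <<'E'
from rig import readout, imaging, env
import cv2
for n in ("scene","top"):
    cv2.imwrite(f"pics/{n}0.png",imaging.capture(n)); c=imaging.calibration(n); print(n,c)
print(readout.state())
E
```

```text
scene {'fov_y': 50.39279817313462, 'cx': 318.17271789927696, 'cy': 193.89002128298975, 'dist_coeffs': array([-0.10457798,  0.        ,  0.        ,  0.        ,  0.        ]), 'world_from_camera': array([[-0.90114425, -0.19972856,  0.38476946,  0.07070505],
       [-0.43277733,  0.36255218, -0.82538458,  1.11107644],
       [ 0.02535387, -0.91031007, -0.41314981,  0.57121887],
       [ 0.        ,  0.        ,  0.        ,  1.        ]])}
top {'fov_y': 48.129460869309725, 'cx': 318.75827683623515, 'cy': 202.301780763557, 'dist_coeffs': array([-0.02051942,  0.        ,  0.        ,  0.        ,  0.        ]), 'world_from_camera': array([[-3.71768592e-04, -9.91985540e-01,  1.26350903e-01,
         3.66502448e-01],
       [-9.99915705e-01, -1.27110281e-03, -1.29215765e-02,
         1.47605812e-01],
       [ 1.29786220e-02, -1.26345056e-01, -9.91901448e-01,
         1.36813741e+00],
       [ 0.00000000e+00,  0.00000000e+00,  0.00000000e+00,
         1.00000000e+00]])}
{'time_s': 0.1, 'joint_positions': array([-1.06539467e+00,  2.55627672e-01,  1.07162220e-01, -4.42805595e-04,
       -1.42387982e+00, -2.84643459e-01]), 'qd': array([ 0.00061168, -0.00252426,  0.00363937,  0.00132406,  0.00056469,
       -0.00079903]), 'joint_efforts': array([-4.57092334e-03, -3.87601805e+01,  2.38474059e+01,  5.37782326e+00,
       -3.72618990e-03,  1.22253301e-06]), 'tcp_pos': array([ 0.12043535, -0.5362513 ,  0.25552596]), 'orientation': array([-1.96250822e+00, -2.45157340e+00, -1.56147178e-03]), 'wrist_force': array([ 0.45408255, -0.84661208,  0.24798992]), 'torque': array([ 0.02763268, -0.05802981,  0.00467284]), 'grip_width': 0.08584730574681951}
```

View pics/top0.png

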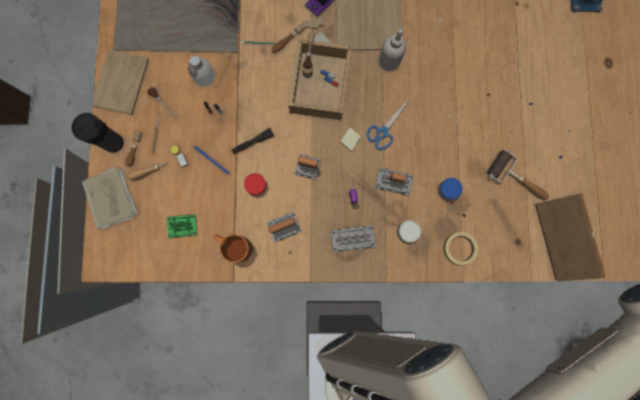

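View pics/scene0.png

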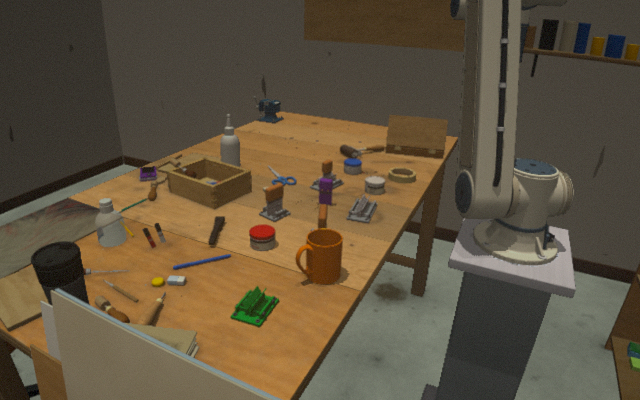

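The top view shows four grey clips: (308,167), (395,180) and (285,227) hold scrapers, and (353,238) is empty. There are tins at (255,184) red, (409,232) white and (451,189) blue. The decoys are a purple scraper at (353,197) and a green clip at (182,226). Next I'll enlarge this area.

```bash
cat > h.py <<'E'
import numpy as np,cv2
from rig import readout, imaging
def cal(n):
    c=imaging.calibration(n); f=200/np.tan(np.radians(c['fov_y'])/2)
    return np.array([[f,0,c['cx']],[0,f,c['cy']],[0,0,1]]),c['dist_coeffs'],c['world_from_camera']
def ray(n,uv):
    K,d,T=cal(n); p=cv2.undistortPoints(np.array(uv,float).reshape(-1,1,2),K,d)[:,0]
    return T[:3,3],np.c_[p,np.ones(len(p))]@T[:3,:3].T
def plane(n,uv,z):
    o,r=ray(n,uv); return o+r*((z-o[2])/r[:,2])[:,None]
def proj(n,P):
    K,d,T=cal(n); W=np.linalg.inv(T)
    return cv2.projectPoints(np.array(P,float).reshape(-1,3),cv2.Rodrigues(W[:3,:3])[0],W[:3,3],K,d)[0][:,0]
def tri(uvt,uvs):
    o1,r1=ray('top',[uvt]);o2,r2=ray('scene',[uvs]);r1=r1[0]/np.linalg.norm(r1);r2=r2[0]/np.linalg.norm(r2)
    s=np.linalg.lstsq(np.c_[r1,-r2],o2-o1,rcond=None)[0]
    return (o1+s[0]*r1+o2+s[1]*r2)/2, np.linalg.norm(o1+s[0]*r1-o2-s[1]*r2)
def crop(img,x0,y0,x1,y1,k,fn):
    cv2.imwrite(fn,cv2.resize(img[y0:y1,x0:x1],None,fx=k,fy=k,interpolation=cv2.INTER_CUBIC))
E
python3 - <<'E'
from h import *
crop(cv2.imread('pics/top0.png'),265,145,425,265,5,'pics/topc.png')
crop(cv2.imread('pics/scene0.png'),240,150,400,250,5,'pics/scenec.png')
E
```

```text
(no output)
```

View pics/topc.png

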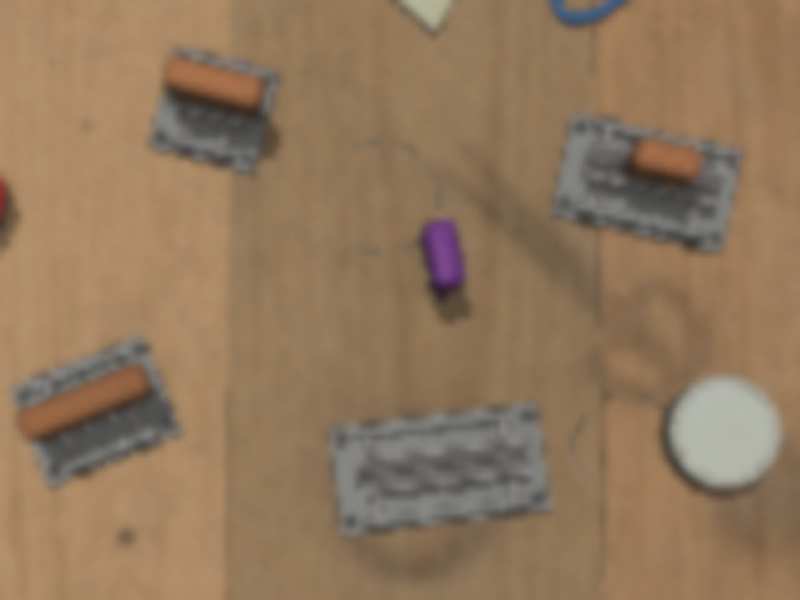

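View pics/scenec.png

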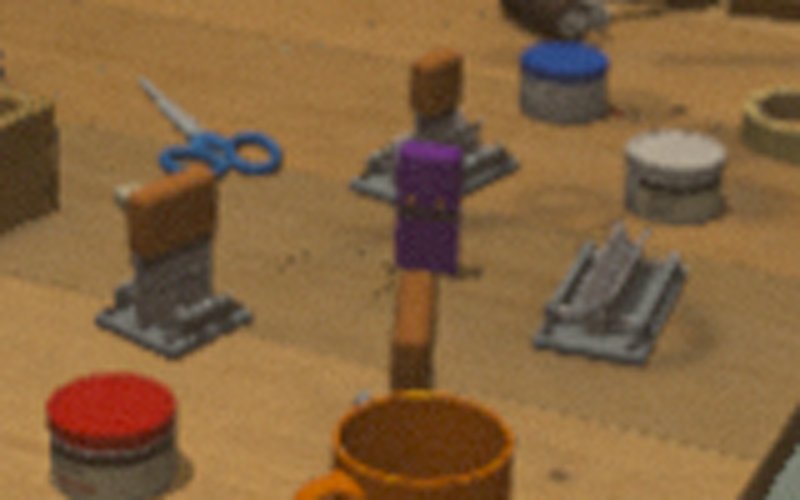

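The handles measure about 20, 27 and 14 px. So clip_40 (308,167) holds scraper 60, clip_60 (285,227) holds scraper 80, clip_80 (395,180) holds scraper 40, and clip_100 at (353,238) is empty. The purple scraper (353,197) and the green clip (182,226) are decoys, as this crop confirms. Now I'll measure positions.

```bash
cat > m.py <<'E'
from h import *
def handles(n,img):
    h=cv2.cvtColor(img,cv2.COLOR_BGR2HSV)
    m=cv2.inRange(h,(5,140,90),(14,255,255)); m=cv2.morphologyEx(m,cv2.MORPH_OPEN,np.ones((3,3)))
    return [c for c in cv2.findContours(m,0,2)[0] if 40<cv2.contourArea(c)<700]
def axis_on_plane(n,c,z):
    P=plane(n,c.reshape(-1,2),z)[:,:2]*1000
    (cx,cy),(w,h),a=cv2.minAreaRect(P.astype(np.float32))
    if w<h: a+=90; w,h=h,w
    return (cx,cy),(w,h),((a+90)%180)-90   # long-axis angle, deg
E
python3 - <<'E'
from m import *
t=cv2.imread('pics/top0.png'); s=cv2.imread('pics/scene0.png')
for n,i in(('top',t),('scene',s)):
    for c in handles(n,i):
        print(n,'rect',[np.round(v,1) for v in cv2.minAreaRect(c)],cv2.boundingRect(c),*( [[np.round(v,1) for v in axis_on_plane(n,c,.092)]] if n=='top' else []))
h=cv2.cvtColor(t,cv2.COLOR_BGR2HSV)
m=cv2.inRange(h,(0,0,40),(180,75,255)); hm=np.zeros_like(m); cv2.drawContours(hm,handles('top',t),-1,255,-1)
m=cv2.morphologyEx(m|cv2.dilate(hm,np.ones((3,3))),cv2.MORPH_CLOSE,np.ones((3,3)))
m=cv2.morphologyEx(m,cv2.MORPH_OPEN,np.ones((3,3)))
for c in cv2.findContours(m,0,2)[0]:
    x,y,w,hh=cv2.boundingRect(c)
    if 270<x<420 and 140<y<260 and cv2.contourArea(c)>200:
        print('base',np.round(cv2.minAreaRect(c)[0],1),cv2.contourArea(c),[np.round(v,1) for v in axis_on_plane('top',c,.006)])
        print(np.round(cv2.boxPoints(cv2.minAreaRect(c)),1).tolist())
# hand-read base corners from topc.png (crop px)
R={'c40':[(175,48),(280,72),(252,173),(150,146)],'c80':[(574,116),(743,150),(721,250),(553,214)],'c60':[(12,385),(143,337),(180,435),(52,486)],'c100':[(331,428),(536,404),(551,508),(344,534)]}
for k,v in R.items():
    P=plane('top',np.array(v)/5-.4+[265,145],.006)[:,:2]*1000
    e=[np.linalg.norm(P[i]-P[i-1]) for i in range(4)]
    d=P[1]-P[0]+P[2]-P[3]; print(k,P.mean(0).round(1),np.round(e,1),np.degrees(np.arctan2(d[1],d[0])).round(1))
E
```

```text
top rect [array([237. , 249.5]), array([23., 20.]), np.float64(90.0)] (227, 238, 21, 24) [array([394. , 362.5]), array([64.7, 56.6]), np.float64(1.1)]
top rect [array([218.7, 239.6]), array([12.1,  7.4]), np.float64(20.6)] (214, 235, 12, 10) [array([422.1, 415. ]), array([34.5, 20.7]), np.float64(69.7)]
base [352.4 238.3] 926.0 [array([429.8,  27.6]), array([132. ,  70.2]), np.float64(-83.2)]
[[329.5, 229.39999389648438], [372.6000061035156, 224.1999969482422], [375.3999938964844, 247.3000030517578], [332.29998779296875, 252.39999389648438]]
base [286. 232.] 245.5 [array([448.7, 229.2]), array([89.4, 35.5]), np.float64(-62.8)]
[[270.20001220703125, 233.39999389648438], [296.6000061035156, 220.1999969482422], [301.79998779296875, 230.60000610351562], [275.3999938964844, 243.8000030517578]]
base [409.5 231. ] 411.5 [array([ 452.2, -147. ]), array([70.9, 67.2]), np.float64(90.0)]
[[398.0, 220.0], [421.0, 220.0], [421.0, 242.0], [398.0, 242.0]]
base [393.8 180.8] 575.5 [array([ 606.8, -102.4]), array([110.3,  69.4]), np.float64(77.3)]
[[374.20001220703125, 188.0], [378.5, 166.5], [413.5, 173.5], [409.20001220703125, 195.0]]
base [306.2 171.5] 230.5 [array([635.9, 168.6]), array([71.2, 40.3]), np.float64(80.5)]
[[293.79998779296875, 176.0], [295.8999938964844, 163.3000030517578], [318.6000061035156, 167.10000610351562], [316.5, 179.8000030517578]]
c40 [651.7 164.8] [63.8 67.  66.  65.2] -104.0
c80 [ 606.5 -103.4] [ 63.2 106.9  64.6 105.9] -101.8
c60 [465.  235.8] [66.3 84.9 64.1 83.3] -68.9
c100 [430.   26.7] [ 64.6 126.1  63.8 126.8] -83.1
```

The base sizes match clips 66, 86, 106 and 126. The handle mask missed, so I'll adjust it.

```bash
python3 - <<'E'
from m import *
t=cv2.imread('pics/top0.png'); s=cv2.imread('pics/scene0.png')
H=cv2.cvtColor(t,cv2.COLOR_BGR2HSV);G=cv2.cvtColor(s,cv2.COLOR_BGR2HSV)
for p in [(308,162),(398,177),(282,225),(320,160),(265,220)]: print(H[p[1],p[0]])
for p in [(327,170),(270,200),(276,190),(322,215),(350,200)]: print('s',G[p[1],p[0]])
E
sed -i 's/(5,140,90),(14,255,255)/LO,HI/; s/def handles/LO=(4,125,60); HI=(12,255,255)\ndef handles/' m.py
python3 - <<'E'
from m import *
t=cv2.imread('pics/top0.png'); s=cv2.imread('pics/scene0.png')
for n,i in(('top',t),('scene',s)):
    for c in handles(n,i):
        x,y,w,h=cv2.boundingRect(c)
        if 240<x<420 and y>140:
            print(n,[np.round(v,1).tolist() for v in cv2.minAreaRect(c)],(x,y,w,h))
            if n=='top': print('   ',[np.round(v,1).tolist() for v in axis_on_plane(n,c,.092)])
E
```

```text
[ 12 138 159]
[ 12 138 155]
[ 12 139 150]
[ 16  55 111]
[ 15 101 176]
s [ 14 183  74]
s [ 15 164  73]
s [ 15 188  72]
s [ 13 177 151]
s [ 18 131 138]
top [[281.4, 225.2], [5.6, 25.4], 68.2] (270, 219, 24, 13)
    [[463.0, 237.5], [72.3, 16.0], -68.0]
top [[397.5, 177.0], [6.0, 11.0], 90.0] (392, 174, 12, 7)
    [[603.4, -97.6], [32.1, 17.7], 88.6]
top [[307.2, 161.6], [18.3, 6.2], 15.9] (299, 157, 18, 10)
    [[648.4, 164.6], [53.3, 18.3], 73.9]
```

```bash
python3 - <<'E'
from h import *
for k,a,b in [('A60',(307.2,161.6),(274,187.8)),('B40',(397.5,177),(327,161.2)),('C80',(281.4,225.2),(323,204.8))]:
    print(k,*tri(a,b))
# clip_100 corners (base top): scene crop corners
for a,b in [((331,428),(534,346)),((344,534),(642,362)),((551,508),(686,262))]:
    print(*tri(np.array(a)/5-.4+[265,145],np.array(b)/5-.4+[240,150]))
for n,P in (('c40 base-centred top',[.6517,.1648,.092]),('c80',[.6065,-.1034,.092]),('c60',[.465,.2358,.092])): print(n,proj('top',P),proj('scene',P))
E
```

```text
A60 [0.65000047 0.16482033 0.08611669] 0.0009784677312066495
B40 [ 0.60435429 -0.09747324  0.09111552] 0.0017157161356497988
C80 [0.46293266 0.23688447 0.10682657] 0.0020505915854623605
[0.45413304 0.09293219 0.0028919 ] 0.0011264198155606997
[0.39037342 0.08558262 0.00506802] 0.0001421004162307637
[ 0.40613587 -0.03925764  0.011938  ] 0.0008002628929208053
c40 base-centred top [[307.10992748 160.43670402]] [[273.62217612 185.81262965]]
c80 [[399.46457108 175.94714815]] [[327.42001129 160.34080239]]
c60 [[282.01982727 224.5348348 ]] [[322.66544907 209.80744269]]
```

```bash
cat > g.py <<'E'
import sys,numpy as np
from scipy.spatial.transform import Rotation as R
from rig import readout
def goal(x,y,z,slot,flip=None):   # mm, slot angle deg
    s=readout.state(); R0=R.from_rotvec(s['orientation']); X=R0.as_matrix()[:,0]
    cur=np.degrees(np.arctan2(X[1],X[0]))
    yaw=slot+90
    while yaw-cur>90: yaw-=180
    while yaw-cur<-90: yaw+=180
    if flip: yaw+=flip
    c,q=np.cos(np.radians(yaw)),np.sin(np.radians(yaw))
    Rg=R.from_matrix(np.array([[c,q,0],[q,-c,0],[0,0,-1]]))
    d=R0.inv().apply(np.array([x,y,z])-s['tcp_pos']*1000); r=(R0.inv()*Rg).as_rotvec()
    return 't',round(s['time_s'],1),'q6',s['joint_positions'][5].round(2),'yaw',cur.round(1),'->',yaw,'shift',d.round(1).tolist(),'rot',r.round(3).tolist()
for a in sys.argv[1:]: print(*goal(*map(float,a.split(','))))
E
python3 g.py 604,-98,160,78.2 604,-98,78,78.2
```

```text
t 0.1 q6 -0.28 yaw 102.6 -> 168.2 shift [321.6, 567.8, 96.0] rot [0.001, -0.001, -1.144]
t 0.1 q6 -0.28 yaw 102.6 -> 168.2 shift [321.5, 567.8, 178.0] rot [0.001, -0.001, -1.144]
```

Call:
play_rows([
  [1,322,568,60,0,0,-1.144],
  [1,322,568,60,0,0,-1.144],
  [1,322,568,60,0,0,-1.144],
  [1,322,568,60,0,0,-1.144],
  [1,322,568,60,0,0,-1.144],
  [1,322,568,60,0,0,-1.144],
  [1,322,568,60,0,0,-1.144],
  [1,322,568,60,0,0,-1.144],
  [1,322,568,60,0,0,-1.144],
  [1,322,568,60,0,0,-1.144],
  [1,322,568,60,0,0,-1.144],
  [1,322,568,60,0,0,-1.144],
])

```text
time_s: 1.1
tcp_pos: [0.4901, -0.2001, 0.2099]
orientation: [-0.322, -3.124, -0.003]
wrist_force: [1.5, -1.3, -0.3]
grip_width: 0.0854
```

```bash
python3 g.py 604,-98,160,78.2
```

```text
t 1.1 q6 -0.11 yaw 168.2 -> 168.2 shift [-90.7, 123.1, 50.0] rot [0.002, -0.001, 0.0]
```

Call:
play_rows([
  [1,-91,123,50,0,0,0],
  [1,-91,123,50,0,0,0],
  [1,-91,123,50,0,0,0],
  [1,-91,123,50,0,0,0],
  [1,-91,123,50,0,0,0],
  [1,-91,123,50,0,0,0],
  [1,-91,123,50,0,0,0],
])

```text
time_s: 1.68
tcp_pos: [0.604, -0.0982, 0.1596]
orientation: [-0.322, -3.123, -0.002]
wrist_force: [0.7, 0.3, 0.2]
grip_width: 0.0855
```

```bash
python3 g.py 604,-98,79,78.2;  python3 - <<'E'
from m import *
s=imaging.capture('scene');t=imaging.capture('top')
a=cv2.resize(s[110:210,270:400],None,fx=4,fy=4,interpolation=2);b=cv2.resize(t[130:230,330:460],None,fx=4,fy=4,interpolation=2)
cv2.imwrite('pics/a1.png',np.vstack([a[:300],b[:300]]))
E
```

```text
t 1.7 q6 -0.3 yaw 168.2 -> 168.2 shift [-0.2, 0.1, 80.6] rot [0.001, -0.002, 0.001]
```

View pics/a1.png

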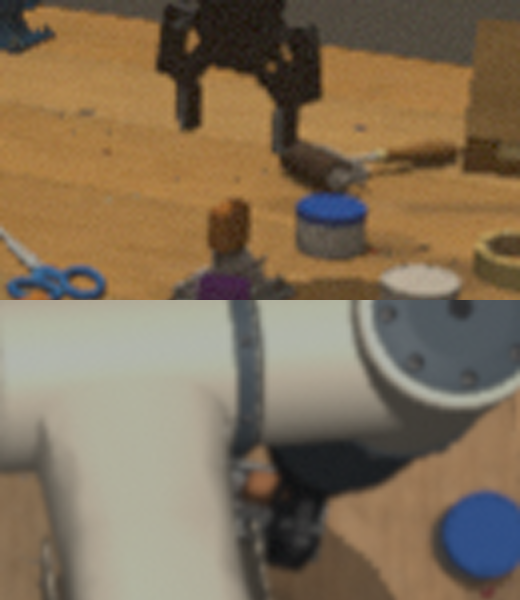

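The open fingers straddle the scraper's handle at about crop (229,225). I'll descend and grip.

Call:
play_rows([
  [1,0,0,40,0,0,0],
  [1,0,0,70,0,0,0],
  [1,0,0,80.5,0,0,0],
  [1,0,0,80.5,0,0,0],
  [0,0,0,80.5,0,0,0],
  [0,0,0,80.5,0,0,0],
  [0,0,0,80.5,0,0,0],
  [0,0,0,80.5,0,0,0],
  [0,0,0,80.5,0,0,0],
  [0,0,0,80.5,0,0,0],
  [0,0,0,80.5,0,0,0],
  [0,0,0,80.5,0,0,0],
])

```text
time_s: 2.78
tcp_pos: [0.6064, -0.0991, 0.0818]
orientation: [0.322, 3.119, 0.002]
wrist_force: [5.5, -2.2, 1.0]
grip_width: 0.0195
```

```bash
python3 -c "
from rig import readout;s=readout.state();print(s['tcp_pos'],s['wrist_force'],s['torque'],s['grip_width'])"
```

```text
[ 0.6063624  -0.09905878  0.08179138] [ 5.46565388 -2.16505115  0.96483683] [-0.49911798 -2.04108492 -0.12915497] 0.01950723540897073
```

Call:
play_rows([
  [0,0,0,-10,0,0,0],
  [0,0,0,-25,0,0,0],
  [0,0,0,-50,0,0,0],
  [0,0,0,-90,0,0,0],
  [0,0,0,-120,0,0,0],
  [0,0,0,-120,0,0,0],
  [0,0,0,-120,0,0,0],
])

```text
time_s: 3.37
tcp_pos: [0.6062, -0.099, 0.2039]
orientation: [0.322, 3.116, 0.004]
wrist_force: [-0.3, 0.4, -2.1]
grip_width: 0.0196
```

```bash
python3 g.py 430,27,200,96.9 430,27,125,96.9
```

```text
t 3.4 q6 -0.3 yaw 168.2 -> 186.9 shift [198.3, 87.3, 2.4] rot [0.002, 0.009, -0.326]
t 3.4 q6 -0.3 yaw 168.2 -> 186.9 shift [199.0, 87.0, 77.4] rot [0.002, 0.009, -0.326]
```

Call:
play_rows([
  [0,198,87,0,0,0.009,-0.326],
  [0,198,87,0,0,0.009,-0.326],
  [0,198,87,0,0,0.009,-0.326],
  [0,198,87,0,0,0.009,-0.326],
  [0,198,87,0,0,0.009,-0.326],
  [0,198,87,0,0,0.009,-0.326],
  [0,199,87,40,0,0.009,-0.326],
  [0,199,87,77,0,0.009,-0.326],
  [0,199,87,77,0,0.009,-0.326],
  [0,199,87,77,0,0.009,-0.326],
])

```text
time_s: 4.2
tcp_pos: [0.4281, 0.0262, 0.1239]
orientation: [0.188, -3.131, 0.001]
wrist_force: [0.8, 0.6, 0.4]
grip_width: 0.0193
```

```bash
python3 g.py 430,27,80,96.9;  python3 - <<'E'
from m import *
s=imaging.capture('scene');t=imaging.capture('top')
a=cv2.resize(s[140:240,290:420],None,fx=4,fy=4,interpolation=2);b=cv2.resize(t[190:290,290:420],None,fx=4,fy=4,interpolation=2)
cv2.imwrite('pics/a2.png',np.vstack([a[:400],b[:200]]))
E
```

```text
t 4.2 q6 -0.31 yaw -173.1 -> -173.1 shift [-2.3, 0.6, 43.9] rot [-0.0, -0.005, -0.0]
```

View pics/a2.png

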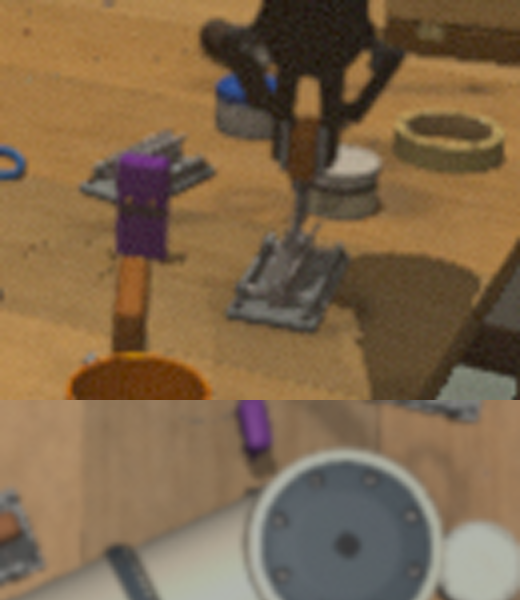

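The scraper (crop 302,150) hangs over clip_100's slot (300,240), and clip_80 is now empty. I'll press it in.

Call:
play_rows([
  [0,-2,0.6,15,0,-0.005,0],
  [0,-2,0.6,25,0,-0.005,0],
  [0,-2,0.6,32,0,-0.005,0],
  [0,-2,0.6,38,0,-0.005,0],
  [0,-2,0.6,42,0,-0.005,0],
  [0,-2,0.6,43,0,-0.005,0],
  [0,-2,0.6,43,0,-0.005,0],
  [0,-2,0.6,43,0,-0.005,0],
])

```text
time_s: 4.97
tcp_pos: [0.4317, 0.0272, 0.0845]
orientation: [-0.187, 3.132, 0.002]
wrist_force: [-5.1, -1.0, -1.1]
grip_width: 0.0192
```

Call:
play_rows([
  [0,0,0,3,0,0,0],
  [0,0,0,6,0,0,0],
  [0,0,0,6,0,0,0],
  [0,0,0,6,0,0,0],
])

```text
time_s: 5.3
tcp_pos: [0.4322, 0.027, 0.081]
orientation: [-0.188, 3.131, 0.001]
wrist_force: [-9.2, 0.3, 18.1]
grip_width: 0.0193
```

Call:
play_rows([
  [1,0,0,0,0,0,0],
  [1,0,0,0,0,0,0],
  [1,0,0,0,0,0,0],
  [1,0,0,0,0,0,0],
  [1,0,0,0,0,0,0],
  [1,0,0,0,0,0,0],
  [1,0,0,-30,0,0,0],
  [1,0,0,-70,0,0,0],
  [1,0,0,-100,0,0,0],
  [1,0,0,-100,0,0,0],
])

```text
time_s: 6.13
tcp_pos: [0.4353, 0.0275, 0.1874]
orientation: [-0.189, 3.119, 0.003]
wrist_force: [0.5, 0.0, -0.5]
grip_width: 0.0852
```

```bash
python3 g.py 464,236,180,111.5
```

```text
t 6.1 q6 -0.31 yaw -173.1 -> -158.5 shift [-53.5, 203.5, 8.5] rot [-0.001, 0.017, -0.254]
```

Call:
play_rows([
  [1,-53.5,203.5,8,0,0.017,-0.254],
  [1,-53.5,203.5,8,0,0.017,-0.254],
  [1,-53.5,203.5,8,0,0.017,-0.254],
  [1,-53.5,203.5,8,0,0.017,-0.254],
  [1,-53.5,203.5,8,0,0.017,-0.254],
  [1,-53.5,203.5,8,0,0.017,-0.254],
  [1,-53.5,203.5,8,0,0.017,-0.254],
  [1,-53.5,203.5,8,0,0.017,-0.254],
])

```text
time_s: 6.8
tcp_pos: [0.4637, 0.2359, 0.1799]
orientation: [0.586, -3.085, 0.003]
wrist_force: [-0.7, -0.7, -0.1]
grip_width: 0.0854
```

```bash
python3 g.py 464,236,78,111.5;  python3 - <<'E'
from m import *
s=imaging.capture('scene');t=imaging.capture('top')
a=cv2.resize(s[130:250,270:400],None,fx=5,fy=5,interpolation=2)
cv2.imwrite('pics/a3.png',a)
E
```

```text
t 6.8 q6 -0.4 yaw -158.5 -> -158.5 shift [-0.5, 0.1, 101.9] rot [-0.002, -0.001, 0.0]
```

View pics/a3.png

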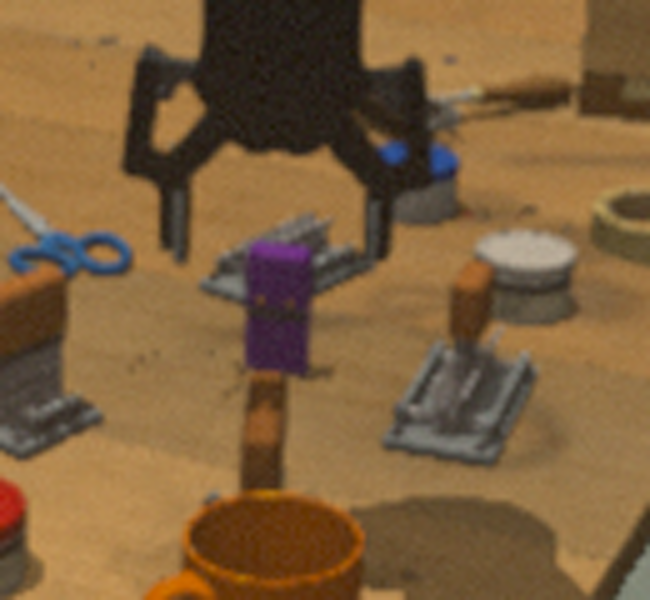

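Scraper 40 stands upright in clip_100, at crop (470,310). The fingers are centred over the scraper 80 handle at (265,420), so I'll grasp it.

Call:
play_rows([
  [1,0,0,40,0,0,0],
  [1,0,0,80,0,0,0],
  [1,0,0,102,0,0,0],
  [1,0,0,102,0,0,0],
  [0,0,0,102,0,0,0],
  [0,0,0,102,0,0,0],
  [0,0,0,102,0,0,0],
  [0,0,0,102,0,0,0],
  [0,0,0,102,0,0,0],
  [0,0,0,102,0,0,0],
  [0,0,0,102,0,0,0],
  [0,0,0,102,0,0,0],
])

```text
time_s: 7.9
tcp_pos: [0.465, 0.2356, 0.0798]
orientation: [-0.585, 3.084, -0.001]
wrist_force: [2.0, -0.2, 6.6]
grip_width: 0.0194
```

Call:
play_rows([
  [0,0,0,-10,0,0,0],
  [0,0,0,-25,0,0,0],
  [0,0,0,-50,0,0,0],
  [0,0,0,-90,0,0,0],
  [0,0,0,-125,0,0,0],
  [0,0,0,-125,0,0,0],
  [0,0,0,-125,0,0,0],
])

```text
time_s: 8.48
tcp_pos: [0.4648, 0.236, 0.2069]
orientation: [-0.584, 3.081, 0.003]
wrist_force: [0.1, -0.5, -1.7]
grip_width: 0.0196
```

```bash
python3 g.py 607,-103.5,200,78.2
```

```text
t 8.5 q6 -0.4 yaw -158.5 -> -191.8 shift [-8.0, -368.0, 6.6] rot [0.003, 0.005, 0.581]
```

Call:
play_rows([
  [0,-8,-368,2,0.003,0.005,0.581],
  [0,-8,-368,2,0.003,0.005,0.581],
  [0,-8,-368,2,0.003,0.005,0.581],
  [0,-8,-368,2,0.003,0.005,0.581],
  [0,-8,-368,2,0.003,0.005,0.581],
  [0,-8,-368,2,0.003,0.005,0.581],
  [0,-8,-368,2,0.003,0.005,0.581],
  [0,-8,-368,2,0.003,0.005,0.581],
  [0,-8,-368,2,0.003,0.005,0.581],
  [0,-8,-368,2,0.003,0.005,0.581],
  [0,-8,-368,2,0.003,0.005,0.581],
  [0,-8,-368,2,0.003,0.005,0.581],
])

```text
time_s: 9.48
tcp_pos: [0.6059, -0.1033, 0.2029]
orientation: [-0.324, -3.121, -0.0]
wrist_force: [-0.2, 0.0, -0.8]
grip_width: 0.0191
```

```bash
python3 g.py 607,-103.5,125,78.2
```

```text
t 9.5 q6 -0.29 yaw 168.1 -> 168.2 shift [-1.4, 0.0, 77.9] rot [-0.0, -0.003, -0.001]
```

Call:
play_rows([
  [0,-1.4,0,40,0,-0.003,0],
  [0,-1.4,0,74,0,-0.003,0],
  [0,-1.4,0,74,0,-0.003,0],
  [0,-1.4,0,74,0,-0.003,0],
])

```text
time_s: 9.82
tcp_pos: [0.6054, -0.1026, 0.1276]
orientation: [-0.321, -3.12, 0.002]
wrist_force: [0.3, 0.4, -0.2]
grip_width: 0.019
```

```bash
python3 g.py 607,-103.5,77,78.2;  python3 - <<'E'
from m import *
s=imaging.capture('scene')
cv2.imwrite('pics/a4.png',cv2.resize(s[120:220,270:390],None,fx=6,fy=6,interpolation=2)[:600])
E
```

```text
t 9.8 q6 -0.29 yaw 168.2 -> 168.2 shift [-2.0, -0.5, 50.6] rot [-0.002, -0.005, 0.001]
```

View pics/a4.png

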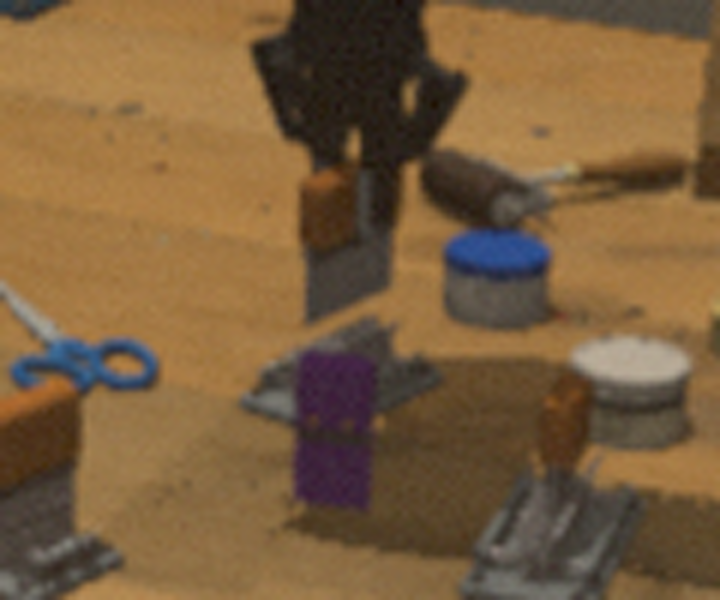

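Scraper 80 hangs over clip_80, at crop (345,310), and is aligned. Pressing in.

Call:
play_rows([
  [0,-2,-0.5,15,0,-0.005,0],
  [0,-2,-0.5,25,0,-0.005,0],
  [0,-2,-0.5,35,0,-0.005,0],
  [0,-2,-0.5,43,0,-0.005,0],
  [0,-2,-0.5,48,0,-0.005,0],
  [0,-2,-0.5,51,0,-0.005,0],
  [0,-2,-0.5,52,0,-0.005,0],
  [0,-2,-0.5,52,0,-0.005,0],
  [0,-2,-0.5,52,0,-0.005,0],
])

```text
time_s: 10.62
tcp_pos: [0.6089, -0.1038, 0.0799]
orientation: [0.321, 3.12, -0.003]
wrist_force: [-5.7, 1.8, 9.1]
grip_width: 0.0193
```

Call:
play_rows([
  [0,1,0,2,0,0,0],
  [0,1,0,3,0,0,0],
  [1,1,0,2,0,0,0],
  [1,1,0,2,0,0,0],
  [1,1,0,0,0,0,0],
  [1,1,0,0,0,0,0],
  [1,1,0,0,0,0,0],
  [1,1,0,-30,0,0,0],
  [1,1,0,-70,0,0,0],
  [1,1,0,-100,0,0,0],
  [1,1,0,-100,0,0,0],
])

```text
time_s: 11.53
tcp_pos: [0.6109, -0.1042, 0.1878]
orientation: [0.319, 3.107, -0.004]
wrist_force: [0.8, 0.3, 1.7]
grip_width: 0.0854
```

```bash
python3 g.py 651,164.8,180,76
```

```text
t 11.5 q6 -0.29 yaw 168.3 -> 166.0 shift [15.5, 271.5, 7.3] rot [-0.0, 0.018, 0.04]
```

Call:
play_rows([
  [1,15.5,271.5,7,0,0.018,0.05],
  [1,15.5,271.5,7,0,0.018,0.05],
  [1,15.5,271.5,7,0,0.018,0.05],
  [1,15.5,271.5,7,0,0.018,0.05],
  [1,15.5,271.5,7,0,0.018,0.05],
  [1,15.5,271.5,7,0,0.018,0.05],
  [1,15.5,271.5,7,0,0.018,0.05],
  [1,15.5,271.5,7,0,0.018,0.05],
  [1,15.5,271.5,7,0,0.018,0.05],
  [1,15.5,271.5,7,0,0.018,0.05],
])

```text
time_s: 12.37
tcp_pos: [0.6509, 0.1644, 0.18]
orientation: [-0.398, -3.116, 0.001]
wrist_force: [0.4, 0.1, 0.5]
grip_width: 0.0855
```

```bash
python3 g.py 651,164.8,77,75.4;  python3 - <<'E'
from m import *
s=imaging.capture('scene')
cv2.imwrite('pics/a5.png',cv2.resize(s[110:230,230:370],None,fx=5,fy=5,interpolation=2)[:600])
E
```

```text
t 12.4 q6 -0.73 yaw 165.4 -> 165.4 shift [0.0, 0.5, 103.0] rot [-0.001, 0.0, 0.001]
```

View pics/a5.png

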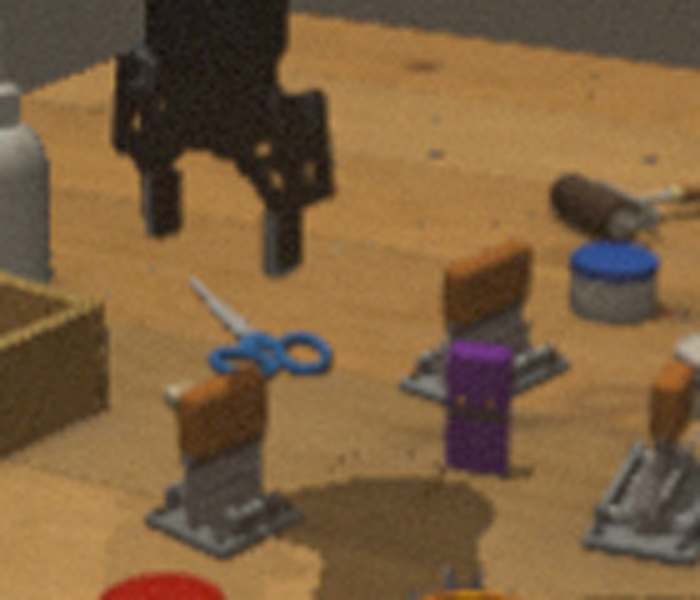

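Scraper 80 is seated in clip_80 (crop 487,290), and the fingers are over scraper 60 (222,415).

Call:
play_rows([
  [1,0,0.5,40,0,0,0],
  [1,0,0.5,80,0,0,0],
  [1,0,0.5,103,0,0,0],
  [1,0,0.5,103,0,0,0],
  [0,0,0.5,103,0,0,0],
  [0,0,0.5,103,0,0,0],
  [0,0,0.5,103,0,0,0],
  [0,0,0.5,103,0,0,0],
  [0,0,0.5,103,0,0,0],
  [0,0,0.5,103,0,0,0],
  [0,0,0.5,103,0,0,0],
  [0,0,0.5,103,0,0,0],
])

```text
time_s: 13.42
tcp_pos: [0.6523, 0.1645, 0.0789]
orientation: [0.399, 3.113, 0.0]
wrist_force: [1.4, -0.3, 5.8]
grip_width: 0.0192
```

Call:
play_rows([
  [0,0,0,-10,0,0,0],
  [0,0,0,-25,0,0,0],
  [0,0,0,-50,0,0,0],
  [0,0,0,-90,0,0,0],
  [0,0,0,-125,0,0,0],
  [0,0,0,-125,0,0,0],
  [0,0,0,-125,0,0,0],
])

```text
time_s: 14.0
tcp_pos: [0.6524, 0.1651, 0.2067]
orientation: [0.398, 3.109, 0.005]
wrist_force: [0.3, 1.7, -1.9]
grip_width: 0.0193
```

```bash
python3 g.py 465.5,235.8,200,111.5
```

```text
t 14.0 q6 -0.73 yaw 165.4 -> 201.5 shift [198.7, 21.4, 5.5] rot [0.002, 0.008, -0.63]
```

Call:
play_rows([
  [0,198.7,21.4,3,0.002,0.008,-0.63],
  [0,198.7,21.4,3,0.002,0.008,-0.63],
  [0,198.7,21.4,3,0.002,0.008,-0.63],
  [0,198.7,21.4,3,0.002,0.008,-0.63],
  [0,198.7,21.4,3,0.002,0.008,-0.63],
  [0,198.7,21.4,3,0.002,0.008,-0.63],
  [0,198.7,21.4,3,0.002,0.008,-0.63],
  [0,198.7,21.4,40,0.002,0.008,-0.63],
  [0,198.7,21.4,75,0.002,0.008,-0.63],
  [0,198.7,21.4,78,0.002,0.008,-0.63],
  [0,198.7,21.4,78,0.002,0.008,-0.63],
])

```text
time_s: 14.92
tcp_pos: [0.4653, 0.2344, 0.1252]
orientation: [0.582, -3.081, 0.006]
wrist_force: [0.6, 0.4, 0.5]
grip_width: 0.0191
```

```bash
python3 g.py 465.5,235.8,75,111.5;  python3 - <<'E'
from m import *
s=imaging.capture('scene')
cv2.imwrite('pics/a6.png',cv2.resize(s[140:260,260:400],None,fx=5,fy=5,interpolation=2)[:600])
E
```

```text
t 14.9 q6 -0.39 yaw -158.6 -> -158.5 shift [-1.1, 1.4, 50.2] rot [-0.003, -0.007, -0.002]
```

View pics/a6.png

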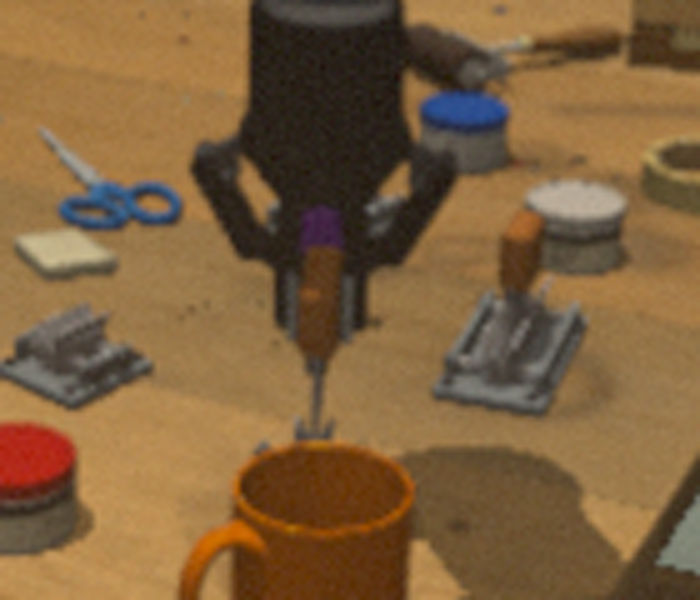

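The blade (crop 317,395) is centred over clip_60's jaws (315,430). Pressing in.

Call:
play_rows([
  [0,-1,1.4,15,0,-0.006,0],
  [0,-1,1.4,25,0,-0.006,0],
  [0,-1,1.4,35,0,-0.006,0],
  [0,-1,1.4,42,0,-0.006,0],
  [0,-1,1.4,47,0,-0.006,0],
  [0,-1,1.4,51,0,-0.006,0],
  [0,-1,1.4,52,0,-0.006,0],
  [0,-1,1.4,52,0,-0.006,0],
  [0,-1,1.4,52,0,-0.006,0],
])

```text
time_s: 15.72
tcp_pos: [0.4676, 0.2366, 0.0784]
orientation: [-0.585, 3.081, -0.003]
wrist_force: [-8.7, -4.7, 20.9]
grip_width: 0.0194
```

Call:
play_rows([
  [1,1,0,0,0,0,0],
  [1,1,0,0,0,0,0],
  [1,1,0,0,0,0,0],
  [1,1,0,0,0,0,0],
  [1,1,0,0,0,0,0],
  [1,1,0,0,0,0,0],
  [1,1,0,-30,0,0,0],
  [1,1,0,-70,0,0,0],
  [1,1,0,-105,0,0,0],
  [1,1,0,-105,0,0,0],
])

```text
time_s: 16.55
tcp_pos: [0.4696, 0.2381, 0.1912]
orientation: [-0.585, 3.068, 0.004]
wrist_force: [0.8, 1.5, 1.3]
grip_width: 0.0852
```

```bash
python3 g.py 431.5,27,180,96.9; python3 - <<'E'
from m import *
t=imaging.capture('top');import m
for c in handles('top',t):
    x,y,w,h=cv2.boundingRect(c)
    if 240<x<420 and y>140: print((x,y,w,h),[np.round(v,1).tolist() for v in axis_on_plane('top',c,.092)])
E
```

```text
t 16.6 q6 -0.4 yaw -158.4 -> -173.1 shift [113.3, -182.3, 9.3] rot [0.001, 0.019, 0.256]
(350, 235, 12, 6) [[428.1, 26.4], [31.5, 14.2], -90.0]
(386, 172, 25, 10) [[603.7, -98.9], [72.1, 18.0], 78.6]
```

Call:
play_rows([
  [1,113,-182,9,0,0.019,0.256],
  [1,113,-182,9,0,0.019,0.256],
  [1,113,-182,9,0,0.019,0.256],
  [1,113,-182,9,0,0.019,0.256],
  [1,113,-182,9,0,0.019,0.256],
  [1,113,-182,9,0,0.019,0.256],
  [1,113,-182,9,0,0.019,0.256],
  [1,113,-182,9,0,0.019,0.256],
])

```text
time_s: 17.27
tcp_pos: [0.4299, 0.0269, 0.1768]
orientation: [0.186, -3.13, -0.001]
wrist_force: [0.3, 0.8, -0.3]
grip_width: 0.0855
```

```bash
python3 g.py 431.5,27,79,96.9
```

```text
t 17.3 q6 -0.31 yaw -173.2 -> -173.1 shift [-2.2, -0.1, 97.8] rot [0.001, -0.006, -0.002]
```

Call:
play_rows([
  [1,-2,0,40,0,-0.006,0],
  [1,-2,0,80,0,-0.006,0],
  [1,-2,0,98,0,-0.006,0],
  [1,-2,0,98,0,-0.006,0],
  [0,-2,0,98,0,-0.006,0],
  [0,-2,0,98,0,-0.006,0],
  [0,-2,0,98,0,-0.006,0],
  [0,-2,0,98,0,-0.006,0],
  [0,-2,0,98,0,-0.006,0],
  [0,-2,0,98,0,-0.006,0],
  [0,-2,0,98,0,-0.006,0],
  [0,-2,0,98,0,-0.006,0],
])

```text
time_s: 18.27
tcp_pos: [0.4318, 0.0273, 0.0798]
orientation: [-0.186, 3.134, 0.002]
wrist_force: [-3.0, 0.7, 6.9]
grip_width: 0.0191
```

Call:
play_rows([
  [0,0,0,-10,0,0,0],
  [0,0,0,-25,0,0,0],
  [0,0,0,-50,0,0,0],
  [0,0,0,-90,0,0,0],
  [0,0,0,-125,0,0,0],
  [0,0,0,-125,0,0,0],
  [0,0,0,-125,0,0,0],
])

```text
time_s: 18.85
tcp_pos: [0.4326, 0.0276, 0.207]
orientation: [-0.186, 3.129, 0.005]
wrist_force: [0.1, -0.2, -1.2]
grip_width: 0.0195
```

```bash
python3 g.py 652.5,164.7,200,75.6
```

```text
t 18.9 q6 -0.31 yaw -173.2 -> -194.4 shift [-234.5, 110.1, 9.0] rot [0.004, 0.007, 0.37]
```

Call:
play_rows([
  [0,-234.5,110,3,0.004,0.007,0.37],
  [0,-234.5,110,3,0.004,0.007,0.37],
  [0,-234.5,110,3,0.004,0.007,0.37],
  [0,-234.5,110,3,0.004,0.007,0.37],
  [0,-234.5,110,3,0.004,0.007,0.37],
  [0,-234.5,110,3,0.004,0.007,0.37],
  [0,-234.5,110,3,0.004,0.007,0.37],
  [0,-234.5,110,3,0.004,0.007,0.37],
  [0,-234.5,110,40,0.004,0.007,0.37],
  [0,-234.5,110,77,0.004,0.007,0.37],
  [0,-234.5,110,80,0.004,0.007,0.37],
  [0,-234.5,110,80,0.004,0.007,0.37],
])

```text
time_s: 19.85
tcp_pos: [0.6507, 0.1636, 0.1263]
orientation: [-0.394, -3.11, 0.006]
wrist_force: [0.5, -0.4, 1.7]
grip_width: 0.019
```

```bash
python3 g.py 652.5,164.7,76,75.6;  python3 - <<'E'
from m import *
s=imaging.capture('scene')
cv2.imwrite('pics/a7.png',cv2.resize(s[140:240,220:360],None,fx=5,fy=5,interpolation=2)[:600])
E
```

```text
t 19.9 q6 -0.73 yaw 165.6 -> 165.6 shift [-1.8, 1.8, 50.2] rot [-0.005, -0.006, -0.0]
```

View pics/a7.png

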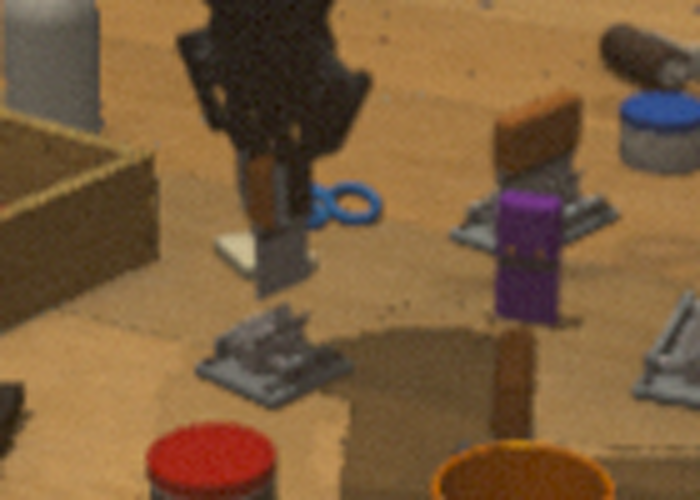

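```bash
python3 - <<'E'
from h import *
f=lambda P:((proj('scene',P)-[220,140]+.4)*5).round(0).tolist()
a=np.array([np.cos(np.radians(75.6)),np.sin(np.radians(75.6)),0]);b=np.array([a[1],-a[0],0])
c=np.array([.6507,.1636,.0545]); print('blade bottom ends',f([c-.02*a,c+.02*a]))
c=np.array([.6525,.1647,0]);print('base corners',f([c+i*.033*a+j*.033*b for i in(-1,1) for j in(-1,1)]))
E
```

```text
blade bottom ends [[298.0, 280.0], [249.0, 301.0]]
base corners [[352.0, 374.0], [272.0, 340.0], [271.0, 413.0], [192.0, 376.0]]
```

The base fits its projection, but the blade looks to be a few mm off along the slot. I'll look closer.

```bash
python3 - <<'E'
from h import *
s=imaging.capture('scene')
for i in range(2,6): s=s if i else s
n=np.mean([imaging.capture('scene').astype(float) for _ in range(6)],0).astype(np.uint8)
im=cv2.resize(n[165:225,255:300],None,fx=10,fy=10,interpolation=cv2.INTER_CUBIC)
im=cv2.convertScaleAbs(im,alpha=1.5)
f=lambda P:((proj('scene',P)-[255,165]+.45)*10)
a=np.array([np.cos(np.radians(75.6)),np.sin(np.radians(75.6)),0])
from rig import readout
t=readout.state()['tcp_pos'];print(t)
for d in (-.02,.02):
    for z in (t[2]-.0088-.063,t[2]-.0088-.021):
        p=f([*(t[:2]),z]+d*a)[0];print(p.round());cv2.circle(im,tuple(int(v) for v in p),4,(0,255,0),-1)
cv2.imwrite('pics/a8.png',im)
E
```

```text
[0.65347497 0.16502295 0.13047536]
[236. 297.]
[235. 164.]
[137. 340.]
[133. 204.]
```

View pics/a8.png

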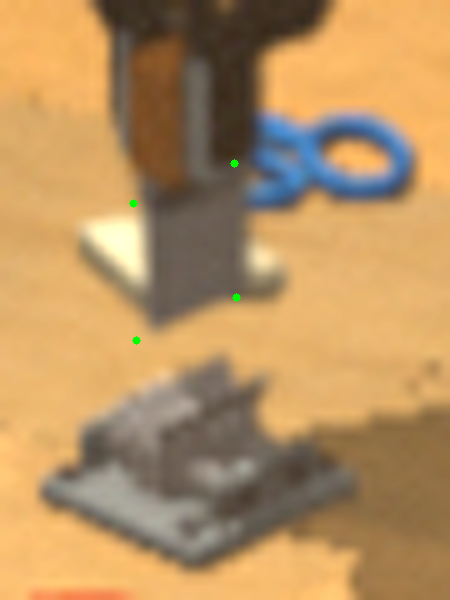

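The blade sits about 2–3 mm towards −along from the nominal grip. I'll shift it +2 mm along the slot and press in.

```bash
python3 g.py 653,166.7,76,75.6
```

```text
t 20.2 q6 -0.73 yaw 165.6 -> 165.6 shift [1.0, 1.4, 54.5] rot [0.002, 0.001, -0.0]
```

Call:
play_rows([
  [0,0.5,1.5,15,0,0,0],
  [0,0.5,1.5,27,0,0,0],
  [0,0.5,1.5,37,0,0,0],
  [0,0.5,1.5,45,0,0,0],
  [0,0.5,1.5,50,0,0,0],
  [0,0.5,1.5,53,0,0,0],
  [0,0.5,1.5,54.5,0,0,0],
  [0,0.5,1.5,54.5,0,0,0],
  [0,0.5,1.5,54.5,0,0,0],
])

```text
time_s: 21.0
tcp_pos: [0.6543, 0.1668, 0.0798]
orientation: [0.392, 3.112, 0.003]
wrist_force: [-5.1, -0.8, 15.3]
grip_width: 0.0194
```

Home height (.0798) reached with 15 N. I'll press briefly, release, rise and move away.

Call:
play_rows([
  [0,1,0,2,0,0,0],
  [1,1,0,1,0,0,0],
  [1,1,0,0,0,0,0],
  [1,1,0,0,0,0,0],
  [1,1,0,0,0,0,0],
  [1,1,0,0,0,0,0],
  [1,1,0,0,0,0,0],
  [1,1,0,-30,0,0,0],
  [1,1,0,-70,0,0,0],
  [1,1,0,-110,0,0,0],
  [1,1,0,-130,0,0,0],
  [1,1,0,-130,0,0,0],
])

```text
time_s: 22.0
tcp_pos: [0.6551, 0.1672, 0.2169]
orientation: [0.39, 3.101, 0.01]
wrist_force: [0.6, 0.9, 0.6]
grip_width: 0.0856
```

```bash
python3 g.py 400,-430,250,75.6
```

```text
t 22.0 q6 -0.73 yaw 165.7 -> 165.6 shift [98.6, -641.5, -40.0] rot [0.009, 0.015, 0.001]
```

Call:
play_rows([
  [1,98,-640,-40,0,0,0],
  [1,98,-640,-40,0,0,0],
  [1,98,-640,-40,0,0,0],
  [1,98,-640,-40,0,0,0],
  [1,98,-640,-40,0,0,0],
  [1,98,-640,-40,0,0,0],
  [1,98,-640,-40,0,0,0],
  [1,98,-640,-40,0,0,0],
  [1,98,-640,-40,0,0,0],
  [1,98,-640,-40,0,0,0],
  [1,98,-640,-40,0,0,0],
  [1,98,-640,-40,0,0,0],
])

```text
time_s: 23.0
tcp_pos: [0.4572, -0.2944, 0.241]
orientation: [0.39, 3.101, 0.011]
wrist_force: [1.7, -0.4, 0.4]
grip_width: 0.0856
```

Call:
play_rows([
  [1,0,-200,0,0,0,0],
  [1,0,-200,0,0,0,0],
  [1,0,-200,0,0,0,0],
  [1,0,-200,0,0,0,0],
  [1,0,-200,0,0,0,0],
  [1,0,-200,0,0,0,0],
])

```text
time_s: 23.5
tcp_pos: [0.4049, -0.4932, 0.2372]
orientation: [0.399, 3.103, 0.011]
wrist_force: [0.3, 1.3, -0.2]
grip_width: 0.0855
```

```bash
python3 - <<'E'
from m import *
n=np.mean([imaging.capture('top').astype(float) for _ in range(6)],0).astype(np.uint8)
cv2.imwrite('pics/topf.png',n)
for c in handles('top',n):
    x,y,w,h=cv2.boundingRect(c)
    if 240<x<420 and y>140: print((x,y,w,h),[np.round(v,1).tolist() for v in axis_on_plane('top',c,.092)])
s=imaging.capture('scene')
b=n[145:265,265:425]
cv2.imwrite('pics/f1.png',cv2.convertScaleAbs(cv2.resize(b,None,fx=5,fy=5,interpolation=2),alpha=1.4))
E
```

```text
(274, 220, 18, 10) [[464.2, 234.6], [53.3, 16.0], -68.0]
(386, 172, 25, 10) [[603.5, -98.8], [72.2, 18.0], 77.4]
(302, 158, 11, 8) [[648.2, 165.2], [33.3, 18.0], 75.8]
```

View pics/f1.png

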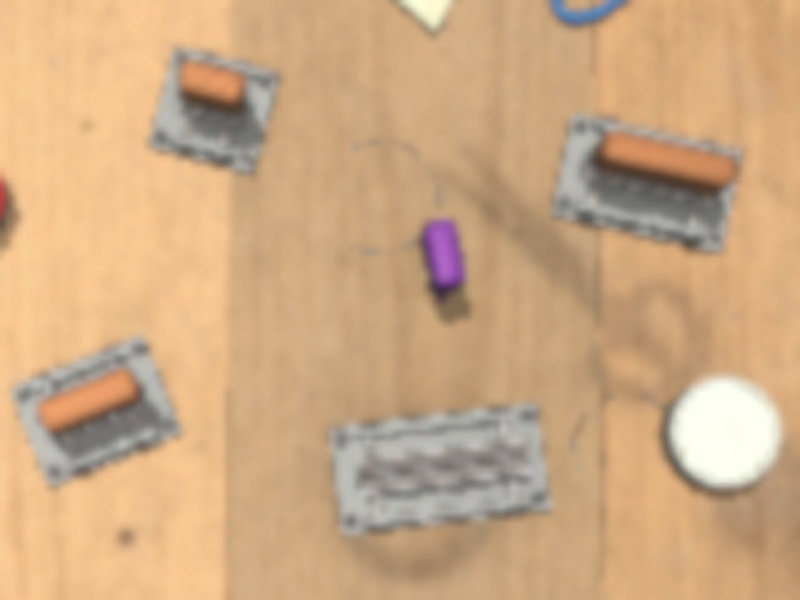

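The final top crop shows all three handles over the right clips: (212,85) in clip_40, (88,400) in clip_60 and (668,160) in clip_80. clip_100 at (440,470) is empty. Along-slot offsets are about 0, 1 and 4 mm against a 10 mm limit. I'll check the tins for movement and hand in.

```bash
python3 - <<'E'
import cv2,numpy as np
from rig import env
a=cv2.imread('pics/top0.png');b=cv2.imread('pics/topf.png')
for n,(x,y) in dict(red=(255,184),white=(409,232),blue=(451,189)).items():
    p=[i[y-18:y+18,x-18:x+18].astype(np.float32).mean(2) for i in(a,b)]
    print(n,np.round(cv2.phaseCorrelate(*p)[0],2),'px')
print(env.finish_job())
E
```

```text
red [ 0.06 -0.08] px
white [-0.04  0.04] px
blue [ 0.21 -0.11] px
the job is handed in; nothing more can be done
None
```

All three scrapers are in the clips that match their blades, and the job was handed in at about 24 s of the 96 s allowed. I parked the 40 in clip_100, moved the 80 to clip_80 and the 60 to clip_60, then moved the 40 to clip_40. clip_100 is empty again.

**Last checks:**
- **Depth:** each blade was pressed down with 9–21 N, to within about 1 mm of the tool height at which that scraper was first gripped when home.
- **Along the slot:** the final top view puts the 40 and 60 within about 1 mm of centre. The 80 looks about 4 mm off, against a limit of 10 mm.
- **Across the slot and turn:** the handles in clip_40 and clip_80 lie where each clip's previous scraper lay, within about 1 mm. The one in clip_60 does too, after its shift along the slot. The turns agree with the slots to about 1°.
- **Tins and decoys:** none of the tins moved (0.25 px or less, under 1 mm). The purple scraper and the green clip were not touched.

**Disagreements:** handle positions from the top view read about 2–3 mm short in x compared with the clip bases. When the fingers closed, the arm shifted towards the base positions, so I used those. With the 40 held over clip_40, the scene view showed it about 3 mm off along the grip, while the top view had it within 1 mm. I shifted it by 2 mm before pressing it in. The final standing height and lean were not measured separately from two views; they rest on the tool height, the pressing force and the pictures.

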